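Take the telescoping glass brush from the counter drawer and hold it extended

ROBOT

A 7-joint arm with a two-finger parallel gripper is mounted at the origin on the work surface. World frame = base frame: x ahead of the robot, y to its left, z up, the work surface at z = 0. Lengths are in m, angles in rad, forces in N, time in s.
With the tool pointing down it reaches from about 0.4 to 0.85 m from the base axis. Payload 10.4 kg.
Tool frame: the origin (TCP) lies midway between the tips of the shut fingers; the grasp point (between the pads) lies 19 mm behind it; z points along the fingers, y is the direction in which the jaws open and shut (so a half turn about z gives the same grasp; the last joint's range is limited). The gripper opens to 87 mm and grips with 3 to 60 N. Pads are 19 mm wide; open, the fingers measure 117 mm over their backs; the gripper's body (75 mm by 190 mm) begins 51 mm behind the grasp point.
Start: joints at [1.256, 0.332, -0.065, 1.46, 0.022, 1.35, -0.088], TCP at [0.18, -0.599, 0.223] pointing down, gripper open.
Joint ranges: [-2.6, 2.6], [-0.5, 2.12], [-1.47, 1.34], [0.16, 2.42], [-1.27, 4.41], [0.06, 2.06], [-2.6, 2.6]. Speed limits (rad/s): [2.22, 2.22, 2.79, 2.79, 3.14, 3.14, 3.14].

INTERFACE

Orientations are given as a rotation vector (axis times angle).
In Python, from cell import env, eyes, job, look_for gives the robot as it stands.
- The arm moves only by the tool send_rows, never from a script. Its argument "deltas" is a list of rows, each a list of 3 entries, a list of its own where there are three numbers: the opening, from -1 (shut) to 1 (fully open), then the shift along the tool's x, y, z in m, then the turn about the tool's z in rad. A call has 1 to 20 rows; each row shifts and turns the pose as measured when the row begins, along the tool's axes as they then stand; what a row does not reach is not made up. A row lasts 1/12 s, in which the tool goes at most 41.7 mm and 7.16 degrees, less where a joint would pass 70% of its speed; a pose out of reach is approached as far as the arm can. A call is refused whole if a number of a shift passes 0.0417 or a number of a turn 0.125, either way. A call with a gripper value outside its range is refused whole. The fingers move at their own pace and stop on an object; the grip force is fixed at half the most. Time passes only in rows, so rows that do not move let the fingers close. It gives the time, the measured TCP pose, the force and the opening at its end, in the units of the state.
- env.sense(): the state, without advancing time (a new reading comes with each control period).
- eyes.get_image(name): name is "scene" or "top" or "wrist"; returns the picture (420x560x3 uint8, red, green, blue); there is no depth.
- eyes.calibration(name): a dict with "fx", "fy", "cx", "cy" (pixels), "k1" (the pictures are not rectified: a ray, as slopes to the right and down, at radius r is drawn at 1 + k1 r^2 times it, then the intrinsics apply), "R" (3x3) and "t" (3): a world point X has camera coordinates R X + t; the wrist camera has in their place "hand_eye" (4x4, takes a point from camera to tool coordinates, whose origin is the TCP and whose axes are the flange's). Camera axes: x right, y down, z forward; pixel columns grow to the right and rows downward; lengths in m; the calibration is good to about 2 mm. A picture is of the moment at which its call begins: read the wrist's pose just before it. calibration takes no time and is no camera call.
- job.finish_job(): hands the job in, once; it reports no verdict.
Trained networks look in the newest picture that a camera, given by its name, has taken for a name from the list of things; names that differ only in an ending like _2 or _b are one class to them, and where a whole thing is asked for, a point or a joint stands for the part that bears it (a point fixed in the world has none). Each returns a list of dicts, best first, with "p" (0 to 1); they miss things now and then, are a little off and sometimes report something else, mostly with a low value. They report only what shows in the picture. A call takes as long as a camera call.
- look_for(camera, target): "extent" ([left, top, width, height] in pixels, round what is visible of it).
The state is a dict: "time_s": time; "joint_pos": joint angles; "qd": joint speeds; "effort": joint torques, N m; "tcp_pos": TCP position; "ee_rot": TCP orientation; "contact_force": force on the tool from outside, world axes, zero at the start; "torque": the same for the moment, N m; "width": finger opening in m.
Only numpy, scipy, OpenCV 4.12 (cv2) and the standard library are available. Lean on these libraries where they do the work, as an engineer would, in place of code of your own. Each camera call takes 0.05 s, during which the arm holds its last target.

TASK

Open the drawer of the wooden unit on the counter all the way, squeeze the button on the collar of the telescoping brush lying in it and pull the brush end out to its second (last) stop, so that it locks there with the button sprung out again. Then lift the extended brush clear out of the drawer and finish holding it still up in the air, about a hand's breadth above where it lay, leaving the drawer open. Do not disturb the cheese, the jar or the bowl.

Things in the scene. Friction and masses are not known exactly. Their poses are not given: they have to be found in the camera images.
- cabinet: Low pine drawer unit on the counter, fixed: 260 deep (its x) x 470 wide (its y) x 100 mm high, one drawer. Origin: centre of its underside. Its front face is 130 mm from the origin on its -x side (towards the robot); the drawer comes out along -x
- drawer (a joint): Drawer travel in m: 0 shut, 0.16 fully open at its stop; friction about 3 N. Inside floor 15 mm above the counter; front panel 14 thick, reaching 88 mm above the counter; side and back walls reach 45 mm. On its floor two grey posts (16 mm wide) have slots open upward (24 wide, tops 50 mm above the counter) in which the brush's handle tube lies
- drawer_handle (a point): Middle of the drawer's steel bar handle: round bar 10 mm thick, 110 mm long along the cabinet's y, its centre 38 mm in front of the drawer's front face and 68 mm above the counter (32 mm below the cabinet's top). Moves with the drawer
- pole: Telescoping brush, loose, 230 to 300 g, 298 mm long shut, hidden in the shut drawer. Lies level along the cabinet's y, axis 45 mm above the counter and 85 mm behind the drawer's front face, brush end to the robot's left. Origin on the axis at the mouth of its black square handle tube (22 x 22 mm, from x = -170 to 0 mm); +x is the pull-out direction, z up. Extended, it balances near x = -20 mm
- pole_handle (a point): Point on the handle tube's axis at x = -82 mm of the brush, midway between the two posts (at x = -148 and -16 mm): tube free on both sides there, 22 mm wide, for lifting the brush straight up out of the slots. A 34 mm square flange at the tube's rear end bears on the rear post when the brush end is pulled, so the post holds the handle back
- brush_collar (a point): Centre of the grey collar that slides out with the brush end (shut: x = 28 mm of the brush): 48 along the axis, 30 wide, 26 mm tall, button on its far side (brush -y, away from the robot). Beyond it a 16 mm neck and a brush head 60 long, 30 wide, 30 mm tall. Squeeze the collar across its width, one finger on the button, and keep squeezing while pulling
- button (a joint): Button travel in m: 0 sprung out (6 mm proud, collar and button 36 mm across), 0.005 fully in (31 mm across). Black plate 34 mm along the axis, 18 mm tall. Spring 2 N to start, 5 N fully in; the lock is free from 0.0035 on. Let go between stops it stays about 0.002 in until the next stop, where it springs out and locks
- brush (a joint): Pull-out of the brush end in m: 0 shut (locked), 0.055 first stop (passed freely with the button held in), 0.110 second and last stop (hard end; locks when the button is let go, with 1.5 mm play). Sliding friction about 1.5 N
- wheel: Small cheese wheel, 120 mm across, 52 mm high, on the cabinet's top in its left half; origin under its centre. To be left alone
- jar: Amber glass jar, 70 mm across, 100 mm high, on the counter to the left; origin under its centre. To be left alone
- bowl: Blue ceramic bowl, 150 mm across, 70 mm high, on the counter to the right; origin under its centre. To be left alone

How it is judged:
On the way, in this order (a step that is already met when the one before it is completed fails the run):
1. the drawer is fully open (to within 15 mm) (value of joint drawer above 0.145 m), for 0.1 s.
2. the button is pressed while the brush end is still shut (value of joint button above 0.0035 m and value of joint brush below 0.01 m), for 0.05 s.
3. the brush end is out at its second stop and locked (button sprung out) (value of joint brush above 0.105 m and value of joint button below 0.001 m), for 0.1 s.
At the end, for the whole second after the job is handed in: Held still in the gripper: brush end out over 105 mm and locked (button under 1 mm in), tube mouth over 105 mm and handle and collar over 90 mm above the counter (it lay at 45), touching neither drawer nor cabinet, speed under 40 mm/s; drawer still open over 130 mm (all of step 3 and height (world z) of pole above 0.105 m and height (world z) of each of brush_collar, pole_handle above 0.09 m and contact force between pole and the fingers above 1 N and contact force between pole and cabinet below 0.2 N and linear speed of pole below 0.04 m/s and value of joint drawer above 0.13 m); the arm keeps its last pose, push and grip.
It fails at once if the cheese wheel, jar or bowl is moved by more than 30 mm (distance of any of wheel, jar, bowl from where it was at the start of the episode above 0.03 m).
It also fails if it takes over 61 s, if anything falls off the work surface, if the arm or the gripper's body presses on something with over 40 N, if the wrist force passes 120 N, or if a joint passes its speed limit or range.

## Working session

There is one attempt and no reset: what is moved stays moved. The work goes in short steps, Python scripts to look and compute and a tool call to move; the robot and the scene stay as the last step left them, time stands still between calls to the robot, and variables do not carry over. Pictures are saved under pics/ and viewed, and the job is handed in when it is done.

Besides the shell and the picture viewer there is one more tool, called after "Call:" as name(argument=value, ...), one argument or row to a line, values as JSON. send_rows: Moves the arm, as the interface text tells. Its arguments: {"type":"object","properties":{"deltas":{"type":"array"}},"required":["deltas"]}

```bash
mkdir -p pics; ls; python3 - <<'E'
from cell import env, eyes, job, look_for
import cv2,numpy as np
print(env.sense())
for n in ["scene","top","wrist"]:
    im=eyes.get_image(n); cv2.imwrite(f"pics/{n}0.png",im[:,:,::-1])
    print(n,eyes.calibration(n))
for n in ["scene","top"]:
  for t in ["cabinet","drawer_handle","wheel","jar","bowl"]:
    print(n,t,look_for(n,t)[:2])
print(env.sense()['time_s'])
E
```

```text
pics
{'time_s': 0.0, 'joint_pos': array([ 1.25643851,  0.33283957, -0.06471173,  1.46095918,  0.02159446,
        1.34986509, -0.08852379]), 'qd': array([-0.00033273, -0.00028778,  0.00022249, -0.00032048, -0.00041041,
        0.00095364, -0.00161803]), 'effort': array([-7.01725785e-04, -6.23245597e+01,  2.41249840e-02, -3.89882827e+01,
       -6.13332982e-02,  3.98539484e-02,  1.41465748e-04]), 'tcp_pos': array([ 0.1796656 , -0.59821889,  0.2217656 ]), 'ee_rot': array([-3.10688474e+00, -4.56483371e-01,  3.98875176e-04]), 'contact_force': array([-0.18292109,  0.26922779, -0.26779678]), 'torque': array([0.00771559, 0.08648916, 0.00280149]), 'width': 0.08707495788325706}
scene {'fx': 409.38070350847715, 'fy': 409.38070350847715, 'cx': 280.96072076048506, 'cy': 201.86088021453324, 'k1': 0.03435888559813523, 'R': array([[-0.22606339,  0.97409188, -0.00635218],
       [ 0.83644379,  0.19076814, -0.51377943],
       [-0.49925658, -0.12145996, -0.8578988 ]]), 't': array([ 0.16073205, -0.44847726,  1.84311463])}
top {'fx': 520.3555932391838, 'fy': 520.3555932391838, 'cx': 276.856889033747, '
[... 813 characters left out ...]
 'p': 0.58}]
scene drawer_handle [{'extent': [280.0, 216.6, 37.4, 7.6], 'p': 0.69}]
scene wheel [{'extent': [305.0, 235.4, 41.1, 42.7], 'p': 0.95}]
scene jar [{'extent': [402.1, 214.9, 26.9, 28.5], 'p': 0.88}]
scene bowl [{'extent': [153.7, 135.1, 42.6, 36.2], 'p': 0.63}]
top cabinet [{'extent': [203.4, 179.1, 114.2, 23.7], 'p': 0.63}, {'extent': [186.3, 109.3, 138.5, 96.5], 'p': 0.58}]
top drawer_handle [{'extent': [201.5, 180.3, 117.3, 25.5], 'p': 0.84}]
top wheel [{'extent': [209.1, 139.6, 34.0, 35.4], 'p': 0.61}]
top jar [{'extent': [135.4, 209.5, 24.3, 18.3], 'p': 0.67}]
top bowl [{'extent': [389.1, 230.3, 42.1, 40.3], 'p': 0.77}, {'extent': [206.4, 178.3, 115.7, 28.9], 'p': 0.49}]
0.65
```

View pics/top0.png

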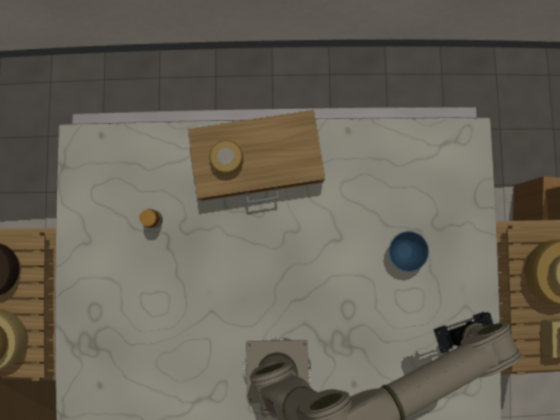

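View pics/scene0.png

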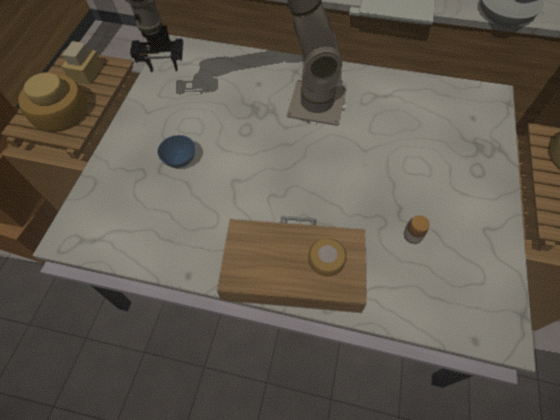

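```bash
python3 - <<'E'
import cv2
for n,(x0,y0,x1,y1) in {"top":(120,90,330,250),"scene":(200,190,440,330)}.items():
    im=cv2.imread(f"pics/{n}0.png")[y0:y1,x0:x1]; s=750/im.shape[1]
    cv2.imwrite(f"pics/{n}0z.png",cv2.resize(im,None,fx=s,fy=s,interpolation=cv2.INTER_CUBIC))
E
```

```text
(no output)
```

View pics/top0z.png

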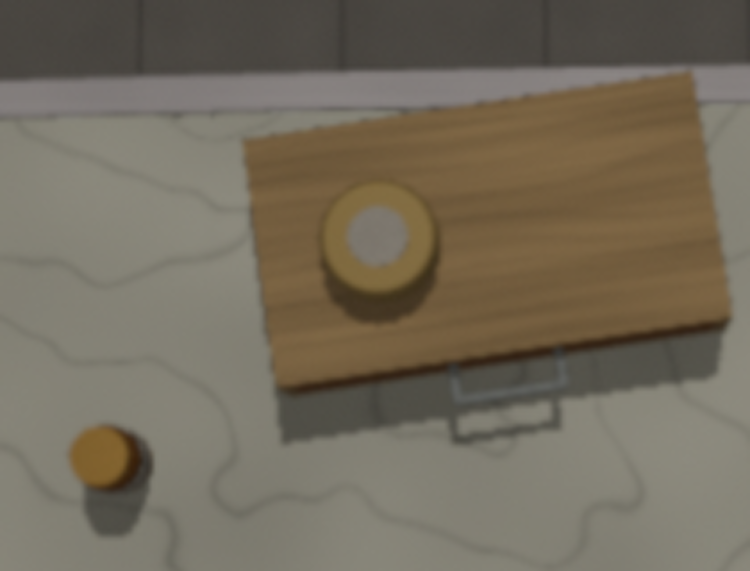

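View pics/scene0z.png

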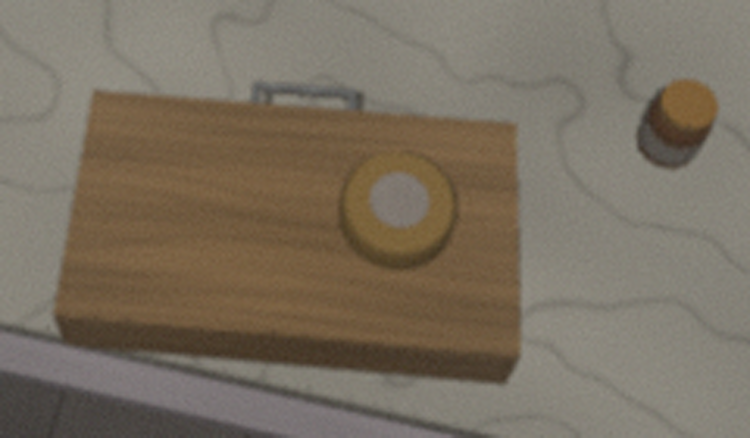

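```bash
cat > h.py <<'E'
import numpy as np, cv2
from scipy.spatial.transform import Rotation as Ro
from scipy.optimize import least_squares
from cell import env, eyes, job, look_for
def proj(X,c,R=None,t=None):
    R=c['R'] if R is None else R; t=c['t'] if t is None else t
    p=np.atleast_2d(X)@R.T+t
    s=p[:,:2]/p[:,2:]; s=s*(1+c['k1']*(s**2).sum(1,keepdims=True))
    return s*[c['fx'],c['fy']]+[c['cx'],c['cy']]
def ray(uv,c):
    s0=(np.atleast_2d(uv)-[c['cx'],c['cy']])/[c['fx'],c['fy']]; s=s0.copy()
    for _ in range(20): s=s0/(1+c['k1']*(s**2).sum(1,keepdims=True))
    return np.c_[s,np.ones(len(s))]
def onplane(uv,c,z,R=None,t=None):
    R=c['R'] if R is None else R; t=c['t'] if t is None else t
    o=-R.T@t; d=ray(uv,c)@R
    return o+d*((z-o[2])/d[:,2])[:,None]
def wristRt(s):
    T=np.eye(4);T[:3,:3]=Ro.from_rotvec(s['ee_rot']).as_matrix();T[:3,3]=s['tcp_pos']
    W=np.linalg.inv(T@eyes.calibration('wrist')['hand_eye']); return W[:3,:3],W[:3,3]
def cab(x,y,a,P):
    c,s=np.cos(a),np.sin(a); P=np.atleast_2d(P).astype(float)
    return P@np.array([[c,s,0],[-s,c,0],[0,0,1]])+[x,y,0]
E
python3 - <<'E'
from h import *
ct,cs=eyes.calibration('top'),eyes.calibration('scene')
tp=np.array([(245,142),(692,72),(729,318),(281,386)])*210/750+[120,90]
sp=np.array([(520,356),(57,315),(95,92),(515,125)])*240/750+[200,190]
C=np.array([(.13,.235,.1),(.13,-.235,.1),(-.13,-.235,.1),(-.13,.235,.1)])
H=np.array([(-.168,.055,.068),(-.168,-.055,.068)])
th=np.array([(459,401),(565,388)])*210/750+[120,90]
print(onplane(tp,ct,.1),onplane(sp,cs,.1))
f=lambda p:np.r_[(proj(cab(*p,C),ct)-tp).ravel(),(proj(cab(*p,C),cs)-sp).ravel()]
r=least_squares(f,[.8,.1,.1]); print(r.x,r.fun.round(1))
for g,n in((lambda p:(proj(cab(*p,C),ct)-tp).ravel(),'top'),(lambda p:(proj(cab(*p,C),cs)-sp).ravel(),'scene')):
    q=least_squares(g,r.x);print(n,q.x,q.fun.round(1))
p=r.x
print(proj(cab(*p,H),ct),th)
print('handle',cab(*p,[-.168,0,.068]),cab(*p,[-.328,0,.068]))
for t,e in(('jar',(135.4+12,209.5+9)),('bowl',(410,250.5)),('wheel',(226,157))): print(t,onplane([e],ct,.1 if t!='wheel' else .152))
# pole frame
def pole(px,d): return cab(*p,[-.13-d+.085,px,.045])
print(Ro.from_rotvec(env.sense()['ee_rot']).as_matrix().round(3))
E
```

```text
[[ 0.89700776  0.31058075  0.1       ]
 [ 0.96187228 -0.15010242  0.1       ]
 [ 0.70584136 -0.18161736  0.1       ]
 [ 0.64402006  0.27321524  0.1       ]] [[ 0.90227578  0.31584609  0.1       ]
 [ 0.96523379 -0.14319635  0.1       ]
 [ 0.71161869 -0.17963136  0.1       ]
 [ 0.64857507  0.27993241  0.1       ]]
[0.80438767 0.06585056 0.1369806 ] [-1.6 -1.  -0.3 -0.9  0.8 -0.5 -2.1  0.2  0.2 -0.3 -1.8 -0.4 -1.1 -1.3
  0.5 -1.2]
top [0.80229705 0.06304995 0.13671283] [-0.8 -0.5  0.5 -0.3  1.6  0.1 -1.4  0.7]
scene [0.80623169 0.06808748 0.13767063] [ 0.9  0.4 -1.3  0.4 -0.6 -0.6  1.  -0.7]
[[247.7904815  201.87963699]
 [277.44194485 197.32210421]] [[248.52 202.28]
 [278.2  198.64]]
handle [[0.63796136 0.04290972 0.068     ]] [[0.47946011 0.0210613  0.068     ]]
jar [[0.57280641 0.46076327 0.1       ]]
bowl [[ 0.44240312 -0.48530868  0.1       ]]
wheel [[0.78295003 0.16775592 0.152     ]]
[[ 0.958  0.288  0.   ]
 [ 0.288 -0.958 -0.   ]
 [ 0.     0.    -1.   ]]
```

```bash
cat >> h.py <<'E'
def plan(target,tool_x_deg,maxs=0.04,maxt=0.12,n=None):
    s=env.sense(); M=Ro.from_rotvec(s['ee_rot']).as_matrix()
    yaw=np.arctan2(M[1,0],M[0,0]); dy=(np.radians(tool_x_deg)-yaw+np.pi)%(2*np.pi)-np.pi
    d=np.array(target)-s['tcp_pos']
    k=n or int(max(np.ceil(np.linalg.norm(d)/maxs),np.ceil(abs(dy)/maxt),1))
    print('t',s['time_s'],'tcp',s['tcp_pos'].round(4),'yaw',np.degrees(yaw).round(2),'tilt',M[:,2].round(4),'F',s['contact_force'].round(1),'w',round(s['width'],4),'rows',k)
    for i in range(k):
        a=yaw+dy*i/k; X=np.array([np.cos(a),np.sin(a),0]);Y=np.array([np.sin(a),-np.cos(a),0])
        v=d/k; print([round(float(v@X),4),round(float(v@Y),4),round(float(-v[2]),4)],round(-dy/k,3))
    return d
E
python3 -c "
from h import *
plan([.634,.03,.22],97.8,maxs=.038)"
```

```text
t 0.65 tcp [ 0.1798 -0.5986  0.2226] yaw 16.71 tilt [ 1.e-04 -1.e-04 -1.e+00] F [-0.4 -0.7  0. ] w 0.0869 rows 21
[0.0293, -0.0224, 0.0001] -0.067
[0.0308, -0.0204, 0.0001] -0.067
[0.0321, -0.0183, 0.0001] -0.067
[0.0332, -0.0161, 0.0001] -0.067
[0.0342, -0.0138, 0.0001] -0.067
[0.0351, -0.0115, 0.0001] -0.067
[0.0358, -0.0091, 0.0001] -0.067
[0.0363, -0.0067, 0.0001] -0.067
[0.0367, -0.0042, 0.0001] -0.067
[0.0369, -0.0017, 0.0001] -0.067
[0.0369, 0.0008, 0.0001] -0.067
[0.0368, 0.0032, 0.0001] -0.067
[0.0365, 0.0057, 0.0001] -0.067
[0.036, 0.0082, 0.0001] -0.067
[0.0354, 0.0106, 0.0001] -0.067
[0.0346, 0.0129, 0.0001] -0.067
[0.0336, 0.0152, 0.0001] -0.067
[0.0325, 0.0175, 0.0001] -0.067
[0.0313, 0.0196, 0.0001] -0.067
[0.0299, 0.0217, 0.0001] -0.067
[0.0284, 0.0236, 0.0001] -0.067
```

Call:
send_rows(
  deltas=[
    [-0.3,[0.029,-0.022,0],-0.067],
    [-0.3,[0.031,-0.02,0],-0.067],
    [-0.3,[0.032,-0.018,0],-0.067],
    [-0.3,[0.033,-0.016,0],-0.067],
    [-0.3,[0.034,-0.014,0],-0.067],
    [-0.3,[0.035,-0.011,0],-0.067],
    [-0.3,[0.036,-0.009,0],-0.067],
    [-0.3,[0.036,-0.007,0],-0.067],
    [-0.3,[0.037,-0.004,0],-0.067],
    [-0.3,[0.037,-0.002,0],-0.067],
  ],
)

```text
time_s: 1.48
tcp_pos: [0.3955, -0.294, 0.221]
ee_rot: [2.772, 1.469, -0.008]
contact_force: [0.3, 0.3, 0.2]
width: 0.0327
```

```bash
python3 -c "
from h import *
plan([.634,.03,.22],97.8,maxs=.04)"
```

```text
t 1.4833 tcp [ 0.3955 -0.294   0.221 ] yaw 55.85 tilt [-0.0027 -0.0058 -1.    ] F [0.3 0.3 0.2] w 0.0327 rows 11
[0.0365, 0.0014, 0.0001] -0.067
[0.0364, 0.0038, 0.0001] -0.067
[0.036, 0.0062, 0.0001] -0.067
[0.0355, 0.0086, 0.0001] -0.067
[0.0349, 0.011, 0.0001] -0.067
[0.0341, 0.0133, 0.0001] -0.067
[0.0331, 0.0155, 0.0001] -0.067
[0.032, 0.0177, 0.0001] -0.067
[0.0308, 0.0198, 0.0001] -0.067
[0.0294, 0.0218, 0.0001] -0.067
[0.0279, 0.0237, 0.0001] -0.067
```

Call:
send_rows(
  deltas=[
    [-0.3,[0.036,0.001,0],-0.067],
    [-0.3,[0.036,0.004,0],-0.067],
    [-0.3,[0.036,0.006,0],-0.067],
    [-0.3,[0.035,0.009,0],-0.067],
    [-0.3,[0.035,0.011,0],-0.067],
    [-0.3,[0.034,0.013,0],-0.067],
    [-0.3,[0.033,0.015,0],-0.067],
    [-0.3,[0.032,0.018,0],-0.067],
    [-0.3,[0.031,0.02,0],-0.067],
    [-0.3,[0.029,0.022,0],-0.067],
    [-0.3,[0.028,0.024,0],-0.067],
    [-0.3,[0,0,0],0],
  ],
)

```text
time_s: 2.48
tcp_pos: [0.6381, 0.0581, 0.2208]
ee_rot: [2.001, 2.413, -0.003]
contact_force: [-0.3, 1.2, 0.2]
width: 0.0304
```

```bash
python3 - <<'E'
from h import *
s=env.sense()
im=eyes.get_image('wrist'); cv2.imwrite('pics/w1.png',im[:,:,::-1])
R,t=wristRt(s); c=eyes.calibration('wrist')
print(look_for('wrist','drawer_handle'))
p=[.8044,.0659,.137]
print(proj(cab(*p,[(-.168,.055,.068),(-.168,-.055,.068),(-.13,.055,.1),(-.13,-.055,.1)]),c,R,t))
plan([.634,.03,.22],97.8)
E
```

```text
[{'extent': [272.8, 0.3, 68.4, 380.1], 'p': 0.81}]
[[283.73875929 151.86164519]
 [278.32252275 265.3323676 ]
 [331.49306031 160.0266116 ]
 [320.41247184 283.15545209]]
t 2.5833 tcp [0.637  0.0522 0.2211] yaw 100.16 tilt [ 0.0033 -0.0094 -0.9999] F [-0.4 -0.5 -0.2] w 0.0302 rows 1
[-0.0213, -0.0068, 0.0011] 0.041
```

View pics/w1.png

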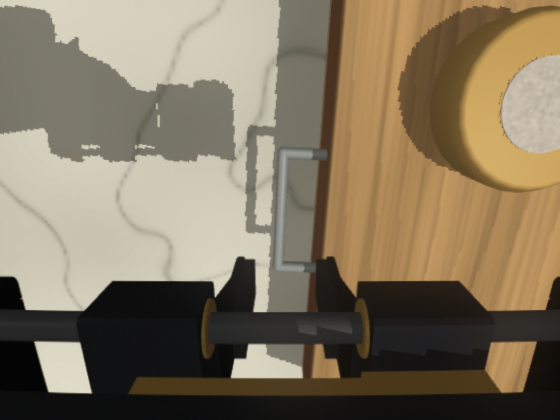

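```bash
python3 -c "
from h import *
plan([.638,.043,.22],97.85,n=2)"
```

```text
t 2.5833 tcp [0.637  0.0522 0.2211] yaw 100.16 tilt [ 0.0033 -0.0094 -0.9999] F [-0.4 -0.5 -0.2] w 0.0302 rows 2
[-0.0046, -0.0003, 0.0005] 0.02
[-0.0046, -0.0002, 0.0005] 0.02
```

Call:
send_rows(
  deltas=[
    [-0.3,[-0.005,0,0],0.02],
    [-0.3,[-0.005,0,0],0.02],
    [-0.3,[0,0,0.03],0],
    [-0.3,[0,0,0.03],0],
    [-0.3,[0,0,0.01],0],
    [-0.3,[0,0,0],0],
  ],
)

```text
time_s: 3.08
tcp_pos: [0.6395, 0.0288, 0.1524]
ee_rot: [2.081, 2.331, -0.009]
contact_force: [-0.1, -0.7, 0.4]
width: 0.0306
```

```bash
python3 -c "
from h import *
plan([.638,.043,.058],97.85)"
```

```text
t 3.0833 tcp [0.6395 0.0288 0.1524] yaw 96.48 tilt [ 0.0087 -0.0158 -0.9998] F [-0.1 -0.7  0.4] w 0.0306 rows 3
[0.0048, 0.0, 0.0315] -0.008
[0.0048, 0.0001, 0.0315] -0.008
[0.0048, 0.0001, 0.0315] -0.008
```

Call:
send_rows(
  deltas=[
    [-0.3,[0.006,0,0.03],-0.01],
    [-0.3,[0.006,0,0.03],-0.008],
    [-0.3,[0.004,0,0.015],0],
    [-0.3,[0,0,0],0],
  ],
)

```text
time_s: 3.42
tcp_pos: [0.641, 0.0376, 0.0811]
ee_rot: [2.068, 2.333, -0.006]
contact_force: [-0.5, -0.1, -1.0]
width: 0.0305
```

```bash
python3 - <<'E'
from h import *
s=env.sense()
im=eyes.get_image('wrist'); cv2.imwrite('pics/w2.png',im[:,:,::-1])
plan([.638,.043,.058],97.85)
E
```

```text
t 3.4667 tcp [0.6418 0.0371 0.0827] yaw 96.87 tilt [ 0.017  -0.0192 -0.9997] F [ 0.1  0.  -0.1] w 0.0301 rows 1
[0.0063, -0.003, 0.0247] -0.017
```

View pics/w2.png

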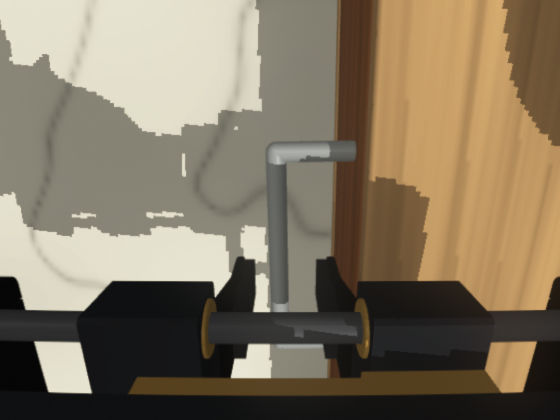

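Call:
send_rows(
  deltas=[
    [-0.3,[0.003,-0.003,0.016],-0.01],
    [-0.3,[0.002,0,0.01],-0.005],
    [-0.3,[0,0,0],0],
    [-1,[0,0,0],0],
    [-1,[0,0,0],0],
    [-1,[0,0,0],0],
    [-1,[0,0,0],0],
  ],
)

```text
time_s: 4.05
tcp_pos: [0.6388, 0.0377, 0.0652]
ee_rot: [2.056, 2.339, -0.01]
contact_force: [-19.3, -1.0, 7.2]
width: 0.0114
```

```bash
python3 - <<'E'
from h import *
plan([.638,.043,.058],97.85)
plan([.480,.021,.058],97.85)
E
```

```text
t 4.05 tcp [0.6388 0.0377 0.0652] yaw 97.37 tilt [ 0.0161 -0.0227 -0.9996] F [-19.3  -1.    7.2] w 0.0114 rows 1
[0.0053, -0.0001, 0.0072] -0.008
t 4.05 tcp [0.6388 0.0377 0.0652] yaw 97.37 tilt [ 0.0161 -0.0227 -0.9996] F [-19.3  -1.    7.2] w 0.0114 rows 4
[0.0009, -0.0399, 0.0018] -0.002
[0.001, -0.0399, 0.0018] -0.002
[0.0011, -0.0399, 0.0018] -0.002
[0.0012, -0.0399, 0.0018] -0.002
```

Call:
send_rows(
  deltas=[
    [-1,[0,-0.015,0],0],
    [-1,[0,-0.02,0],0],
    [-1,[0,-0.02,0],0],
    [-1,[0,-0.02,0],0],
    [-1,[0,-0.02,0],0],
    [-1,[0,-0.02,0],0],
  ],
)

```text
time_s: 4.55
tcp_pos: [0.5276, 0.0223, 0.0654]
ee_rot: [2.054, 2.332, 0.004]
contact_force: [4.0, 0.9, -3.4]
width: 0.0089
```

```bash
python3 - <<'E'
from h import *
plan([.480,.021,.065],97.85)
E
```

```text
t 4.55 tcp [0.5276 0.0223 0.0654] yaw 97.23 tilt [ 0.0273 -0.0202 -0.9994] F [ 4.   0.9 -3.4] w 0.0089 rows 2
[0.0023, -0.0237, 0.0002] -0.005
[0.0025, -0.0237, 0.0002] -0.005
```

Call:
send_rows(
  deltas=[
    [-1,[0.001,-0.018,0],0],
    [-1,[0.001,-0.014,0],0],
    [-1,[0,-0.01,0],0],
    [-1,[0,-0.008,0],0],
    [-1,[0,-0.008,0],0],
    [-1,[0,-0.006,0],0],
    [-1,[0,0,0],0],
  ],
)

```text
time_s: 5.13
tcp_pos: [0.4805, 0.0154, 0.0731]
ee_rot: [2.032, 2.304, 0.058]
contact_force: [-3.7, 0.3, 3.1]
width: 0.0027
```

```bash
python3 - <<'E'
from h import *
plan([.480,.021,.065],97.85)
for n in ['top','wrist']:
    im=eyes.get_image(n); cv2.imwrite(f'pics/{n}3.png',im[:,:,::-1])
E
```

```text
t 5.1333 tcp [0.4805 0.0154 0.0731] yaw 97.12 tilt [ 0.077  -0.0178 -0.9969] F [-3.7  0.3  3.1] w 0.0027 rows 1
[0.0056, 0.0002, 0.0081] -0.013
```

View pics/wrist3.png

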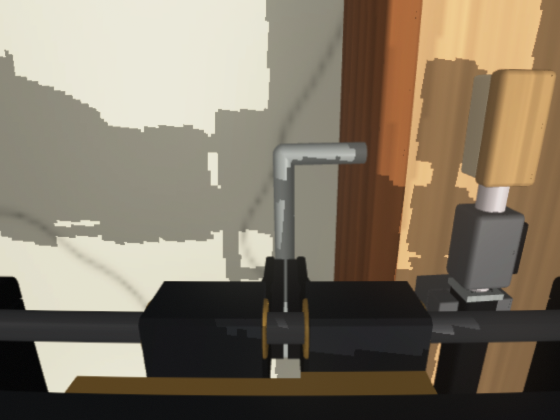

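View pics/top3.png

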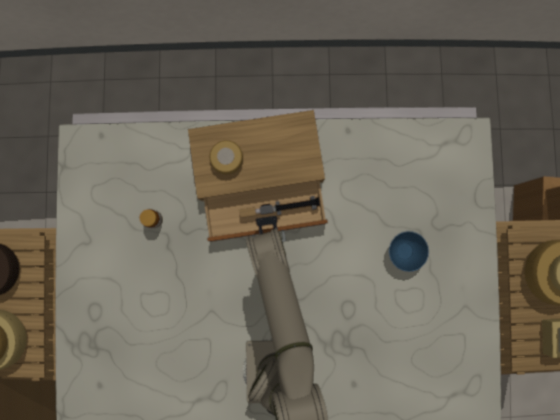

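```bash
python3 - <<'E'
from h import *
p=[.8044,.0659,.137]
s=env.sense();R,t=wristRt(s);c=eyes.calibration('wrist')
ci=cab(0,0,p[2],[0,0,0])
for d in(.14,.15,.16):
    print(d,proj(cab(*p,[(-.168-d,.055,.068)]),c,R,t), proj(cab(*p,[(-.13-d,.2,.088),(-.13-d,-.2,.088)]),eyes.calibration('top')))
w=onplane([(282,150)],c,.068,R,t)[0]; q=(w-[p[0],p[1],0]); cc,ss=np.cos(p[2]),np.sin(p[2]); print('bar corner cab',q[0]*cc+q[1]*ss,-q[0]*ss+q[1]*cc)
# collar/brush
for uv in [(487,245),(519,220),(495,130),(500,288),(460,290)]:
    w=onplane([uv],c,.058,R,t)[0];q=(w-[p[0],p[1],0]);print(uv,w,q[0]*cc+q[1]*ss,-q[0]*ss+q[1]*cc)
for n in ['pole','brush_collar','button','brush','pole_handle']: print(n,look_for('wrist',n)[:2],look_for('top',n)[:2])
im=cv2.imread('pics/top3.png')[170:250,190:340];cv2.imwrite('pics/top3z.png',cv2.resize(im,None,fx=5,fy=5,interpolation=cv2.INTER_CUBIC))
E
```

```text
0.14 [[323.894888  152.1109797]] [[211.97857284 235.18171739]
 [321.31100819 218.37676927]]
0.15 [[302.55173423 152.5840902 ]] [[212.37171898 237.91700924]
 [321.74946755 221.10532872]]
0.16 [[281.02173643 153.07952427]] [[212.76559976 240.65435867]
 [322.18800225 223.83605123]]
bar corner cab -0.32752809427896684 0.05640959038914042
(487, 245) [0.59579202 0.03587307 0.058     ] -0.21075419668980955 -0.0012556101212743906
(519, 220) [0.61017141 0.05251841 0.058     ] -0.19423625257436897 0.013269951320512232
(495, 130) [0.57964284 0.09850226 0.058     ] -0.21819867626518516 0.06299227861451559
(500, 288) [0.61360822 0.00910791 0.058     ] -0.1967602948141151 -0.030203172163388983
(460, 290) [0.58825931 0.00593321 0.058     ] -0.222305265044634 -0.029886182922894102
pole [{'extent': [432.9, 69.3, 123.2, 322.1], 'p': 0.95}] [{'extent': [239.7, 197.7, 82.9, 17.6], 'p': 0.6}, {'extent': [201.1, 181.8, 126.2, 58.8], 'p': 0.28}]
brush_collar [{'extent': [444.2, 71.2, 112.1, 222.1], 'p': 0.95}] [{'extent': [234.0, 205.6, 39.8, 12.6], 'p': 0.58}]
button [{'extent': [515.0, 223.3, 11.6, 46.3], 'p': 0.65}] [{'extent': [239.7, 204.7, 34.2, 11.3], 'p': 0.68}]
brush [{'extent': [445.2, 70.8, 109.9, 226.6], 'p': 0.67}] [{'extent': [237.1, 203.8, 36.6, 13.5], 'p': 0.52}]
pole_handle [{'extent': [435.0, 68.3, 120.8, 325.1], 'p': 0.63}, {'extent': [273.9, 0.0, 283.5, 395.9], 'p': 0.61}] [{'extent': [239.0, 193.8, 81.6, 22.7], 'p': 0.79}]
```

View pics/top3z.png

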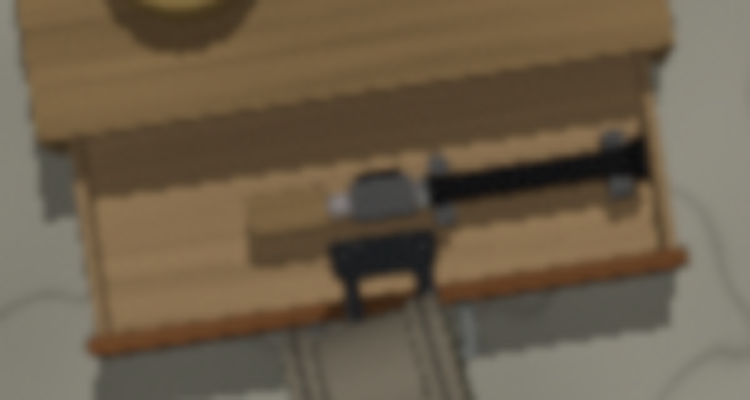

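Call:
send_rows(
  deltas=[
    [-0.5,[0,0,0],0],
    [-0.5,[0,0,0],0],
    [-0.4,[0,0,-0.02],0],
    [-0.3,[0,0.01,-0.03],-0.005],
    [0.3,[0,0.025,-0.03],-0.005],
    [0.4,[0,0.025,-0.02],0],
    [0.4,[0,0.015,0],0],
    [0.4,[0,0,0],0],
    [0.4,[0,0,0],0],
  ],
)

```text
time_s: 6.48
tcp_pos: [0.5475, 0.0276, 0.184]
ee_rot: [2.022, 2.317, 0.048]
contact_force: [-0.4, -1.1, 0.6]
width: 0.0524
```

```bash
python3 - <<'E'
from h import *
p=[.8044,.0659,.137]
print(cab(*p,[-.205,-.006,.05]))
plan([.602,.032,.17],97.85)
s=env.sense();im=eyes.get_image('wrist'); cv2.imwrite('pics/w4.png',im[:,:,::-1])
for n in ['brush_collar','button']: print(n,look_for('wrist',n)[:2])
R,t=wristRt(s);c=eyes.calibration('wrist')
print(proj(cab(*p,[(-.22,-.03,.058),(-.22,.018,.058),(-.19,.018,.058),(-.19,-.03,.058)]),c,R,t))
E
```

```text
[[0.60214025 0.03195899 0.05      ]]
t 6.4833 tcp [0.5475 0.0276 0.184 ] yaw 97.72 tilt [ 0.0706 -0.0198 -0.9973] F [-0.4 -1.1  0.6] w 0.0524 rows 2
[-0.0015, 0.0273, 0.007] -0.001
[-0.0015, 0.0273, 0.007] -0.001
brush_collar [{'extent': [317.6, 81.9, 44.9, 152.7], 'p': 0.71}]
button [{'extent': [356.9, 179.9, 5.1, 40.2], 'p': 0.66}]
[[320.29512359 230.1994045 ]
 [322.1729993  176.16058164]
 [357.89770793 175.63449062]
 [354.22439387 229.30621131]]
```

View pics/w4.png

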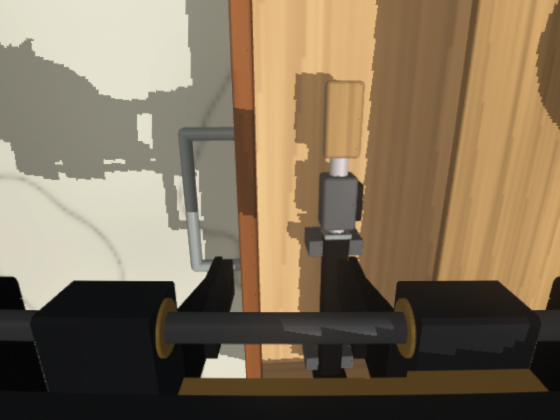

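```bash
cat >> h.py <<'E'
P=[.8044,.0659,.137]
def tocab(w):
    q=np.array(w)-[P[0],P[1],0]; c,s=np.cos(P[2]),np.sin(P[2]); return np.array([q[0]*c+q[1]*s,-q[0]*s+q[1]*c,q[2]])
def rep(target=None):
    s=env.sense(); M=Ro.from_rotvec(s['ee_rot']).as_matrix()
    yaw=np.degrees(np.arctan2(M[1,0],M[0,0]))
    print('t',round(s['time_s'],2),'cab tcp',tocab(s['tcp_pos']).round(4),'yawerr',(yaw-90-np.degrees(P[2])).round(2),'z',M[:,2].round(3),'xz',M[2,0].round(3),'F',s['contact_force'].round(1),'w',round(s['width'],4))
    if target is not None:
        print('tool delta to cab target',(M.T@(cab(*P,target)[0]-s['tcp_pos'])).round(4))
E
python3 -c "
from h import *
rep([-.205,-.005,.17]);rep([-.205,-.005,.036])"
```

```text
t 6.63 cab tcp [-0.261  -0.0032  0.183 ] yawerr -0.15 z [ 0.069 -0.021 -0.997] xz -0.03 F [-0.  -0.3 -0.1] w 0.0588
tool delta to cab target [-0.0012  0.055   0.0167]
t 6.63 cab tcp [-0.261  -0.0032  0.183 ] yawerr -0.15 z [ 0.069 -0.021 -0.997] xz -0.03 F [-0.  -0.3 -0.1] w 0.0588
tool delta to cab target [0.0028 0.0462 0.1504]
```

Call:
send_rows(
  deltas=[
    [0.4,[0,0.025,0.01],0],
    [0.4,[0,0.022,0.02],0],
    [0.4,[0,0,0.02],0],
    [0.4,[0,0,0],0],
  ],
)

```text
time_s: 6.97
tcp_pos: [0.5945, 0.0307, 0.1338]
ee_rot: [2.023, 2.315, 0.039]
contact_force: [-1.3, -0.3, 0.2]
width: 0.0605
```

```bash
python3 -c "
from h import *
rep([-.205,-.005,.10]);rep([-.205,-.005,.036])"
```

```text
t 6.97 cab tcp [-0.2128 -0.0062  0.1338] yawerr -0.2 z [ 0.067 -0.025 -0.997] xz -0.034 F [-1.3 -0.3  0.2] w 0.0605
tool delta to cab target [0.0024 0.0056 0.0342]
t 6.97 cab tcp [-0.2128 -0.0062  0.1338] yawerr -0.2 z [ 0.067 -0.025 -0.997] xz -0.034 F [-1.3 -0.3  0.2] w 0.0605
tool delta to cab target [0.0046 0.0016 0.098 ]
```

Call:
send_rows(
  deltas=[
    [0.4,[0.002,0.001,0.025],0],
    [0.4,[0.001,0,0.025],0],
    [0.4,[0.001,0,0.015],0],
    [0.4,[0,0,0.005],0],
    [0.4,[0,0,0],0],
  ],
)

```text
time_s: 7.38
tcp_pos: [0.596, 0.0321, 0.0632]
ee_rot: [2.023, 2.316, 0.034]
contact_force: [0.0, -0.5, -0.2]
width: 0.0615
```

```bash
python3 -c "
from h import *
rep([-.205,-.005,.037])
im=eyes.get_image('wrist'); cv2.imwrite('pics/w5.png',im[:,:,::-1])"
```

```text
t 7.38 cab tcp [-0.211  -0.0051  0.0632] yawerr -0.19 z [ 0.064 -0.027 -0.998] xz -0.035 F [ 0.  -0.5 -0.2] w 0.0615
tool delta to cab target [0.001  0.0045 0.0265]
```

View pics/w5.png

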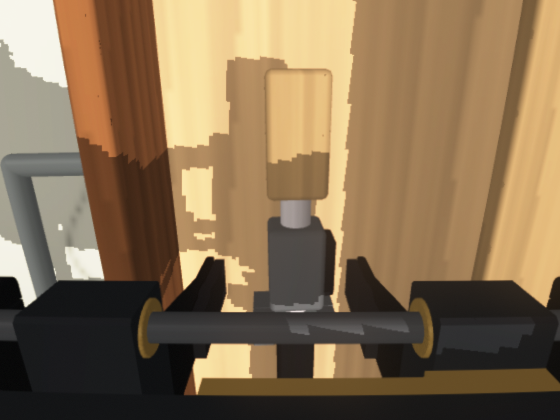

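```bash
python3 -c "
from h import *
s=env.sense();R,t=wristRt(s);c=eyes.calibration('wrist')
M=Ro.from_rotvec(s['ee_rot']).as_matrix()
print(proj([s['tcp_pos'],s['tcp_pos']+M[:,2]*.02,s['tcp_pos']-M[:,2]*.019],c,R,t))
print(proj(cab(*P,[(-.22,-.03,.058),(-.22,.018,.058),(-.19,.018,.058),(-.19,-.03,.058)]),c,R,t))
for v in (218,222,291,297): print(v,tocab(onplane([(297,v)],c,.058,R,t)[0]))
for u in (268,325): print(u,tocab(onplane([(u,260)],c,.058,R,t)[0]))
"
```

```text
[[284.05296385 275.34099897]
 [284.14404267 258.63354055]
 [283.94700025 294.81029264]]
[[266.54790499 310.94628572]
 [264.6694848  229.1531926 ]
 [324.56146993 227.7104301 ]
 [321.2813517  308.89841644]]
218 [-0.20393765  0.02352621  0.058     ]
222 [-0.20391614  0.02141024  0.058     ]
291 [-0.2035044  -0.01809614  0.058     ]
297 [-0.20346454 -0.02183127  0.058     ]
268 [-0.21865056  0.0008785   0.058     ]
325 [-1.89096208e-01 -8.57691441e-05  5.80000000e-02]
```

```bash
python3 -c "
from h import *
rep([-.204,-.000,.037])"
```

```text
t 7.43 cab tcp [-0.2107 -0.005   0.0639] yawerr -0.18 z [ 0.065 -0.027 -0.998] xz -0.035 F [0.3 1.  0.1] w 0.0612
tool delta to cab target [0.006  0.0051 0.027 ]
```

Call:
send_rows(
  deltas=[
    [0.4,[0.004,0.004,0.012],0.003],
    [0.4,[0.003,0.002,0.012],0],
    [0.4,[0,0,0.004],0],
    [0.4,[0,0,0],0],
  ],
)

```text
time_s: 7.77
tcp_pos: [0.6056, 0.0395, 0.0377]
ee_rot: [2.025, 2.308, 0.04]
contact_force: [-0.2, -0.5, 1.2]
width: 0.061
```

```bash
python3 -c "
from h import *
rep([-.204,-.000,.037])"
```

```text
t 7.77 cab tcp [-0.2006  0.001   0.0377] yawerr -0.43 z [ 0.07  -0.027 -0.997] xz -0.036 F [-0.2 -0.5  1.2] w 0.061
tool delta to cab target [-0.001  -0.0035  0.0005]
```

Call:
send_rows(
  deltas=[
    [0,[0,-0.003,0],0],
    [-0.2,[0,0,0],0],
    [-0.2,[0,0,0],0],
    [-1,[0,0,0],0],
    [-1,[0,0,0],0],
    [-1,[0,0,0],0],
    [-1,[0,0,0],0],
  ],
)

```text
time_s: 8.35
tcp_pos: [0.6031, 0.0395, 0.0386]
ee_rot: [2.024, 2.308, 0.042]
contact_force: [0.0, 0.6, -1.9]
width: 0.0303
```

```bash
python3 -c "
from h import *
rep([-.204,.11,.037])
im=eyes.get_image('wrist'); cv2.imwrite('pics/w6.png',im[:,:,::-1])"
```

```text
t 8.35 cab tcp [-0.2031  0.0013  0.0386] yawerr -0.42 z [ 0.072 -0.027 -0.997] xz -0.036 F [ 0.   0.6 -1.9] w 0.0303
tool delta to cab target [ 0.1087 -0.0016 -0.0024]
```

View pics/w6.png

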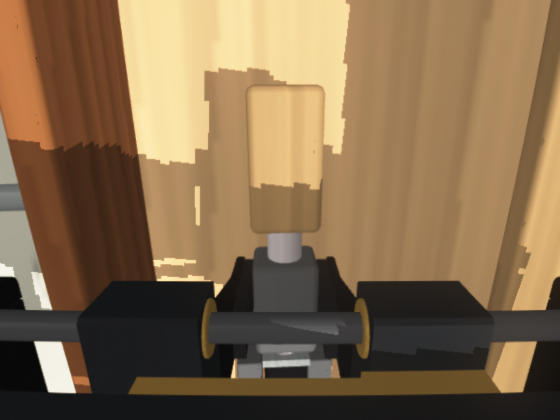

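Call:
send_rows(
  deltas=[
    [-1,[0.008,0,-0.0003],0],
    [-1,[0.012,0,-0.0004],0],
    [-1,[0.012,0,-0.0004],0],
    [-1,[0.012,0,-0.0004],0],
    [-1,[0.012,0,-0.0004],0],
  ],
)

```text
time_s: 8.82
tcp_pos: [0.5955, 0.0949, 0.0383]
ee_rot: [2.028, 2.301, 0.036]
contact_force: [0.8, -3.6, 0.7]
width: 0.0303
```

```bash
python3 -c "
from h import *
rep([-.204,.11,.039])
im=eyes.get_image('wrist'); cv2.imwrite('pics/w7.png',im[:,:,::-1])"
```

```text
t 8.82 cab tcp [-0.203   0.0573  0.0383] yawerr -0.72 z [ 0.071 -0.031 -0.997] xz -0.04 F [ 0.8 -3.6  0.7] w 0.0303
tool delta to cab target [ 0.0526 -0.0014 -0.0029]
```

View pics/w7.png

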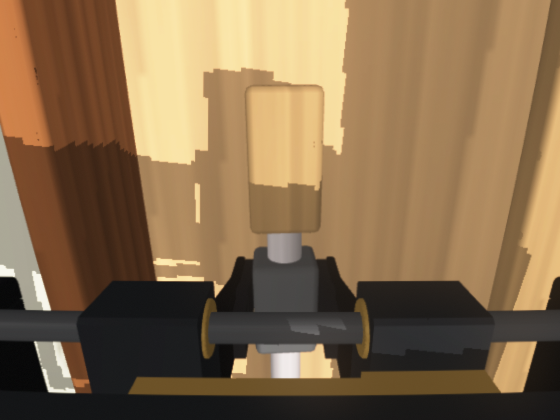

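The last picture shows the collar still squeezed at (285,300). The bare steel tube is visible behind it at (285,365), so the brush end has come out about 56 mm. I'll keep pulling.

Call:
send_rows(
  deltas=[
    [-1,[0.012,0,-0.0005],-0.003],
    [-1,[0.012,0,-0.0005],-0.003],
    [-1,[0.012,0,-0.0005],-0.003],
    [-1,[0.01,0,-0.0004],0],
    [-1,[0.008,0,-0.0003],0],
    [-1,[0.006,0,-0.0003],0],
    [-1,[0.005,0,-0.0002],0],
  ],
)

```text
time_s: 9.45
tcp_pos: [0.5868, 0.1519, 0.0376]
ee_rot: [2.015, 2.294, 0.006]
contact_force: [-0.1, -15.7, 5.6]
width: 0.0302
```

```bash
python3 -c "
from h import *
rep([-.204,.1115,.039])"
```

```text
t 9.45 cab tcp [-0.2038  0.115   0.0376] yawerr -0.54 z [ 0.069 -0.055 -0.996] xz -0.064 F [ -0.1 -15.7   5.6] w 0.0302
tool delta to cab target [-0.0035 -0.0001 -0.0012]
```

Call:
send_rows(
  deltas=[
    [-1,[0.003,0,0],0],
    [0.2,[0.001,0,0],0],
    [0.3,[0,0,0],0],
    [0.3,[0,0,0],0],
    [0.3,[0,0,0],0],
  ],
)

```text
time_s: 9.87
tcp_pos: [0.5875, 0.1542, 0.0379]
ee_rot: [2.015, 2.288, 0.001]
contact_force: [0.6, 0.9, 0.5]
width: 0.0491
```

```bash
python3 -c "
from h import *
rep()
im=eyes.get_image('wrist'); cv2.imwrite('pics/w8.png',im[:,:,::-1])"
```

```text
t 9.87 cab tcp [-0.2028  0.1171  0.0379] yawerr -0.71 z [ 0.07  -0.061 -0.996] xz -0.069 F [0.6 0.9 0.5] w 0.0491
```

View pics/w8.png

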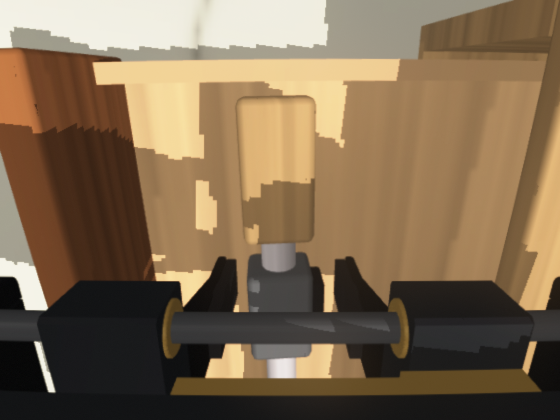

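```bash
python3 -c "
from h import *
rep([-.204,.112,.10]);rep([-.204,.05,.16])"
```

```text
t 9.92 cab tcp [-0.2028  0.1173  0.038 ] yawerr -0.69 z [ 0.07  -0.06  -0.996] xz -0.069 F [-0.   0.1 -0.1] w 0.0518
tool delta to cab target [-0.0096  0.0027 -0.0615]
t 9.92 cab tcp [-0.2028  0.1173  0.038 ] yawerr -0.69 z [ 0.07  -0.06  -0.996] xz -0.069 F [-0.   0.1 -0.1] w 0.0518
tool delta to cab target [-0.0756  0.0069 -0.1169]
```

Call:
send_rows(
  deltas=[
    [0.3,[-0.003,0.001,-0.02],0],
    [0.3,[-0.003,0.001,-0.025],0],
    [0.3,[-0.005,0.001,-0.025],0],
    [0.3,[-0.02,0.001,-0.025],0],
    [0.3,[-0.03,0.001,-0.015],-0.005],
    [0.3,[-0.02,0,0],-0.005],
    [0.3,[0,0,0],0],
    [0.3,[0,0,0],0],
  ],
)

```text
time_s: 10.58
tcp_pos: [0.5925, 0.0879, 0.1574]
ee_rot: [1.993, 2.317, 0.006]
contact_force: [0.6, 0.4, 0.4]
width: 0.0566
```

```bash
python3 -c "
from h import *
rep([-.204,-.07,.10])
s=env.sense();R,t=wristRt(s);c=eyes.calibration('wrist')
im=eyes.get_image('wrist'); cv2.imwrite('pics/w9.png',im[:,:,::-1])
print(proj(cab(*P,[(-.204,-.028+x,.045) for x in (-.082,-.024,0,.11+.004,.11+.052,.238)]),c,R,t))"
```

```text
t 10.58 cab tcp [-0.2069  0.0508  0.1574] yawerr 0.64 z [ 0.067 -0.053 -0.996] xz -0.062 F [0.6 0.4 0.4] w 0.0566
tool delta to cab target [-0.117  -0.0022  0.0647]
[[278.29208914 358.91139111]
 [278.75682748 309.22696368]
 [278.97193487 286.54736176]
 [280.22248742 158.26900276]
 [280.88906638  92.20177828]
 [282.1640714  -29.87404318]]
```

View pics/w9.png

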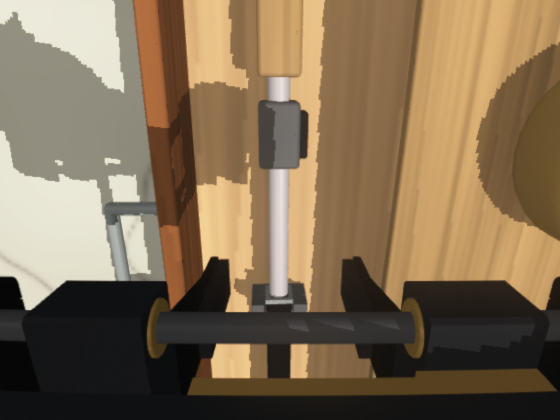

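```bash
python3 -c "
from h import *
s=env.sense();R,t=wristRt(s);c=eyes.calibration('wrist')
for uv,z in (((280,101),.058),((280,163),.058),((279,168),.058),((279,296),.056),((279,303),.056),((279,285),.05),((279,312),.05),((268,340),.056),((291,340),.056)): print(uv,tocab(onplane([uv],c,z,R,t)[0]).round(4))
cv2.imwrite('pics/w9z.png',cv2.resize(cv2.imread('pics/w9.png')[80:400,220:340],None,fx=5,fy=1.8,interpolation=cv2.INTER_CUBIC))
"
```

```text
(280, 101) [-0.2054  0.1286  0.058 ]
(280, 163) [-0.2049  0.0852  0.058 ]
(279, 168) [-0.2056  0.0815  0.058 ]
(279, 296) [-0.2046 -0.0304  0.056 ]
(279, 303) [-0.2045 -0.0375  0.056 ]
(279, 285) [-0.2044 -0.0232  0.05  ]
(279, 312) [-0.2042 -0.0513  0.05  ]
(268, 340) [-0.2141 -0.0771  0.056 ]
(291, 340) [-0.1933 -0.0778  0.056 ]
```

View pics/w9z.png

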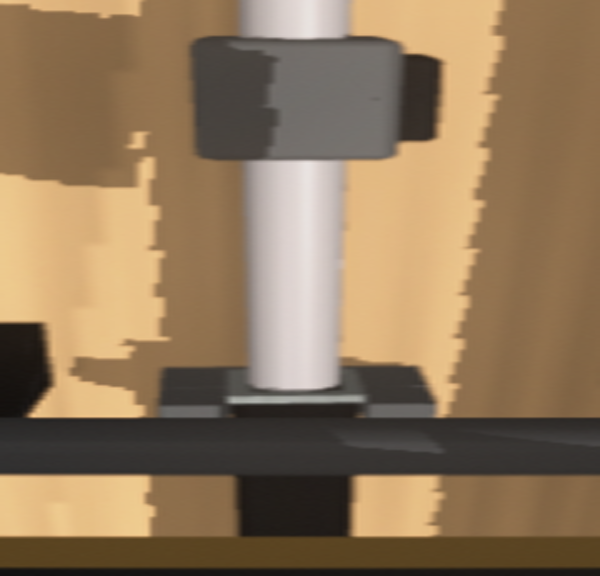

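```bash
python3 -c "
from h import *
rep([-.204,-.075,.10])"
```

```text
t 10.63 cab tcp [-0.207   0.0506  0.157 ] yawerr 0.64 z [ 0.067 -0.053 -0.996] xz -0.062 F [-0.4 -0.5  0.6] w 0.0566
tool delta to cab target [-0.1218 -0.0022  0.0648]
```

Call:
send_rows(
  deltas=[
    [0.2,[-0.025,0,0],0.003],
    [0.2,[-0.03,0,0],0.003],
    [0.2,[-0.03,0,0.01],0.003],
    [0.2,[-0.025,0,0.02],0],
    [0.2,[-0.01,0,0.02],0],
    [0.2,[0,0,0],0],
    [0.2,[0,0,0],0],
  ],
)

```text
time_s: 11.22
tcp_pos: [0.612, -0.0242, 0.1101]
ee_rot: [1.991, 2.329, 0.011]
contact_force: [0.7, 0.7, 0.7]
width: 0.0523
```

```bash
python3 -c "
from h import *
rep([-.204,-.075,.036])"
```

```text
t 11.22 cab tcp [-0.2029 -0.063   0.1101] yawerr 1.01 z [ 0.064 -0.045 -0.997] xz -0.055 F [0.7 0.7 0.7] w 0.0523
tool delta to cab target [-0.0079 -0.0055  0.0745]
```

Call:
send_rows(
  deltas=[
    [0.2,[-0.005,-0.002,0.02],0.008],
    [0.2,[-0.003,-0.002,0.02],0.008],
    [0.2,[-0.001,-0.001,0.018],0.003],
    [0.2,[0,0,0.01],0],
    [0.2,[0,0,0],0],
  ],
)

```text
time_s: 11.63
tcp_pos: [0.6155, -0.0287, 0.0454]
ee_rot: [1.999, 2.315, 0.019]
contact_force: [3.0, -9.2, -6.4]
width: 0.0523
```

```bash
python3 -c "
from h import *
rep([-.204,-.075,.036])
im=eyes.get_image('wrist'); cv2.imwrite('pics/w10.png',im[:,:,::-1])"
```

```text
t 11.63 cab tcp [-0.2    -0.0679  0.0454] yawerr 0.42 z [ 0.071 -0.045 -0.996] xz -0.055 F [ 3.  -9.2 -6.4] w 0.0523
tool delta to cab target [-0.0065 -0.0046  0.0095]
```

View pics/w10.png

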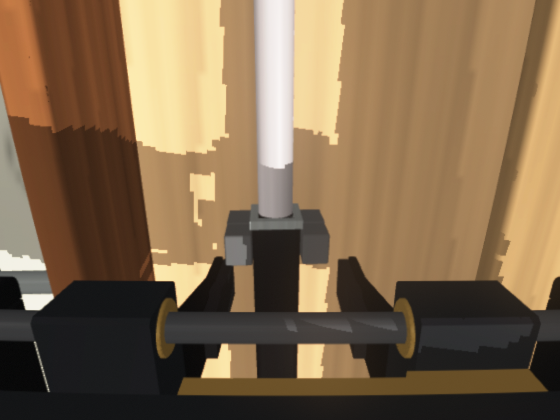

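Call:
send_rows(
  deltas=[
    [0.2,[-0.006,-0.003,-0.004],0],
    [0.2,[-0.007,-0.002,0],0],
    [0.2,[0,0,0],0],
  ],
)

```text
time_s: 11.93
tcp_pos: [0.6126, -0.0384, 0.0523]
ee_rot: [1.993, 2.32, 0.021]
contact_force: [0.8, -0.6, 0.3]
width: 0.0524
```

```bash
python3 -c "
from h import *
rep([-.204,-.082,.036])
s=env.sense();R,t=wristRt(s);c=eyes.calibration('wrist')
im=eyes.get_image('wrist'); cv2.imwrite('pics/w11.png',im[:,:,::-1])
print(proj(cab(*P,[(-.204,-.031+x,z) for x,z in ((0,.056),(-.008,.05),(-.024,.05))]),c,R,t))"
```

```text
t 11.93 cab tcp [-0.2043 -0.0771  0.0523] yawerr 0.72 z [ 0.072 -0.043 -0.996] xz -0.054 F [ 0.8 -0.6  0.3] w 0.0524
tool delta to cab target [-0.004  -0.0009  0.0165]
[[286.67975881 189.76412719]
 [285.51116366 202.32151341]
 [284.97772713 233.34225375]]
```

View pics/w11.png

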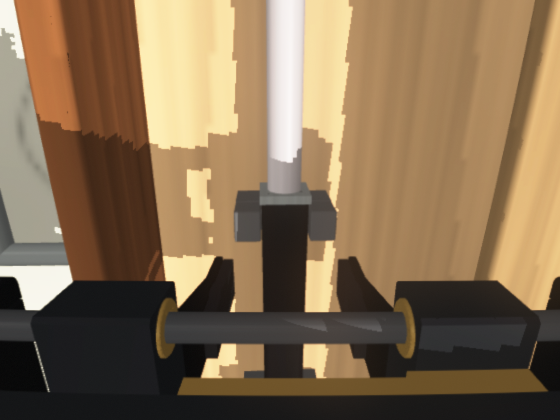

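Call:
send_rows(
  deltas=[
    [0.2,[-0.003,-0.001,0.008],0.003],
    [0.2,[-0.002,0,0.007],0.002],
    [0.2,[0,0,0],0],
  ],
)

```text
time_s: 12.23
tcp_pos: [0.6145, -0.0413, 0.0378]
ee_rot: [1.996, 2.316, 0.027]
contact_force: [-0.5, -0.3, -0.4]
width: 0.0521
```

```bash
python3 -c "
from h import *
rep([-.204,-.082,.036])"
```

```text
t 12.23 cab tcp [-0.2028 -0.0803  0.0378] yawerr 0.55 z [ 0.075 -0.042 -0.996] xz -0.052 F [-0.5 -0.3 -0.4] w 0.0521
tool delta to cab target [-0.0016 -0.0014  0.0018]
```

Free of contact, so I'll close on the tube.

Call:
send_rows(
  deltas=[
    [-0.2,[0,-0.001,0.002],0.005],
    [-1,[0,0,0],0],
    [-1,[0,0,0],0],
    [-1,[0,0,0],0],
    [-1,[0,0,0],0],
    [-1,[0,0,0],0],
  ],
)

```text
time_s: 12.73
tcp_pos: [0.613, -0.0407, 0.0345]
ee_rot: [2.003, 2.313, 0.026]
contact_force: [-1.2, -1.2, 0.5]
width: 0.0222
```

```bash
python3 -c "
from h import *
rep([-.204,-.08,.13])"
```

```text
t 12.73 cab tcp [-0.2041 -0.0794  0.0345] yawerr 0.27 z [ 0.073 -0.04  -0.997] xz -0.05 F [-1.2 -1.2  0.5] w 0.0222
tool delta to cab target [-0.0054  0.0065 -0.0951]
```

Call:
send_rows(
  deltas=[
    [-1,[-0.0004,0.0006,-0.008],0],
    [-1,[-0.0006,0.0008,-0.012],0],
    [-1,[-0.0006,0.0008,-0.012],0],
    [-1,[-0.0006,0.0008,-0.012],0],
    [-1,[0,0,0],0],
  ],
)

```text
time_s: 13.15
tcp_pos: [0.6126, -0.0405, 0.083]
ee_rot: [2.003, 2.314, 0.026]
contact_force: [1.5, 1.1, -1.8]
width: 0.0219
```

```bash
python3 -c "
from h import *
rep([-.204,-.08,.13])
im=eyes.get_image('wrist'); cv2.imwrite('pics/w12.png',im[:,:,::-1])"
```

```text
t 13.15 cab tcp [-0.2046 -0.0792  0.083 ] yawerr 0.3 z [ 0.072 -0.04  -0.997] xz -0.05 F [ 1.5  1.1 -1.8] w 0.0219
tool delta to cab target [-0.0032  0.0036 -0.0467]
```

View pics/w12.png

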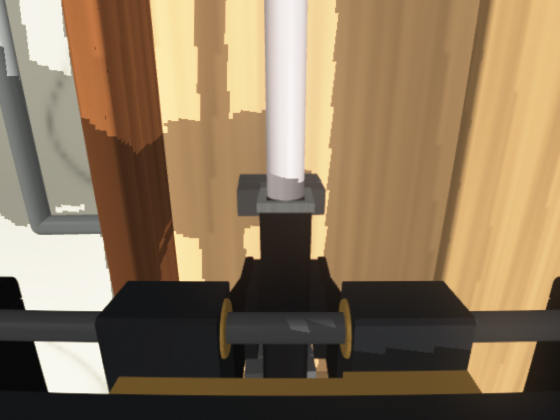

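Call:
send_rows(
  deltas=[
    [-1,[-0.0006,0.0008,-0.012],0],
    [-1,[-0.0006,0.0008,-0.012],0],
    [-1,[-0.0006,0.0008,-0.012],0],
    [-1,[-0.0004,0.0006,-0.008],0],
    [-1,[0,0,0],0],
    [-1,[0,0,0],0],
    [-1,[0,0,0],0],
    [-1,[0,0,0],0],
  ],
)

```text
time_s: 13.87
tcp_pos: [0.6119, -0.0406, 0.1311]
ee_rot: [2.003, 2.315, 0.024]
contact_force: [-0.1, 0.2, -3.2]
width: 0.0218
```

```bash
python3 -c "
from h import *
rep()
s=env.sense();R,t=wristRt(s);c=eyes.calibration('wrist');M=Ro.from_rotvec(s['ee_rot']).as_matrix()
for n in ['wrist','top','scene']:
    im=eyes.get_image(n); cv2.imwrite(f'pics/{n}13.png',im[:,:,::-1])
zt=tocab(s['tcp_pos'])
for z in (.12,.13,.14,.15): print(z,[proj(cab(*P,[(-.204,y,z) for y in(-.199,-.031,.107,.207)]),eyes.calibration(n)).round(1).tolist() for n in('top','scene')])
for n in ['top','scene']:
    x0,y0=(190,160) if n=='top' else (230,160)
    im=cv2.imread(f'pics/{n}13.png')[y0:y0+100,x0:x0+150];cv2.imwrite(f'pics/{n}13z.png',cv2.resize(im,None,fx=5,fy=5,interpolation=cv2.INTER_CUBIC))
rep()"
```

```text
t 13.87 cab tcp [-0.2052 -0.0792  0.1311] yawerr 0.3 z [ 0.071 -0.041 -0.997] xz -0.05 F [-0.1  0.2 -3.2] w 0.0218
0.12 [[[318.8, 199.6], [272.2, 206.7], [233.9, 212.6], [206.2, 216.9]], [[242.1, 197.9], [289.5, 201.5], [328.9, 204.4], [357.8, 206.6]]]
0.13 [[[319.0, 199.3], [272.2, 206.5], [233.7, 212.4], [205.8, 216.7]], [[241.8, 196.4], [289.5, 200.0], [329.2, 203.0], [358.3, 205.1]]]
0.14 [[[319.2, 199.0], [272.1, 206.2], [233.4, 212.2], [205.4, 216.5]], [[241.5, 194.9], [289.6, 198.5], [329.5, 201.5], [358.7, 203.6]]]
0.15 [[[319.4, 198.7], [272.1, 206.0], [233.1, 212.0], [205.0, 216.3]], [[241.3, 193.4], [289.6, 197.0], [329.8, 200.0], [359.2, 202.1]]]
t 14.02 cab tcp [-0.2054 -0.0792  0.1309] yawerr 0.3 z [ 0.071 -0.041 -0.997] xz -0.05 F [-0.3  1.  -1.6] w 0.022
```

View pics/wrist13.png

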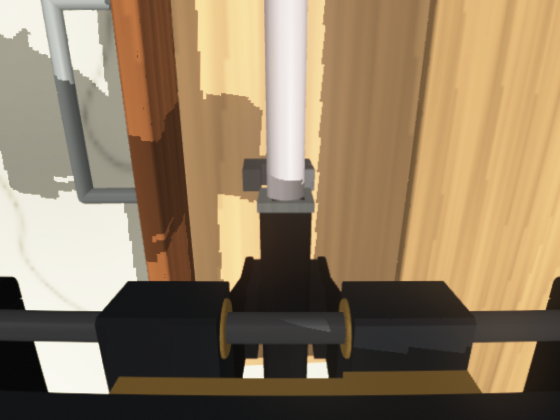

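View pics/scene13z.png

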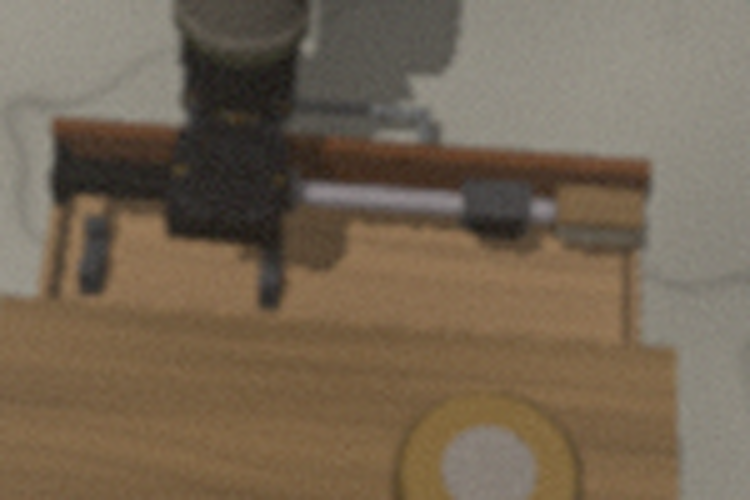

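View pics/top13z.png

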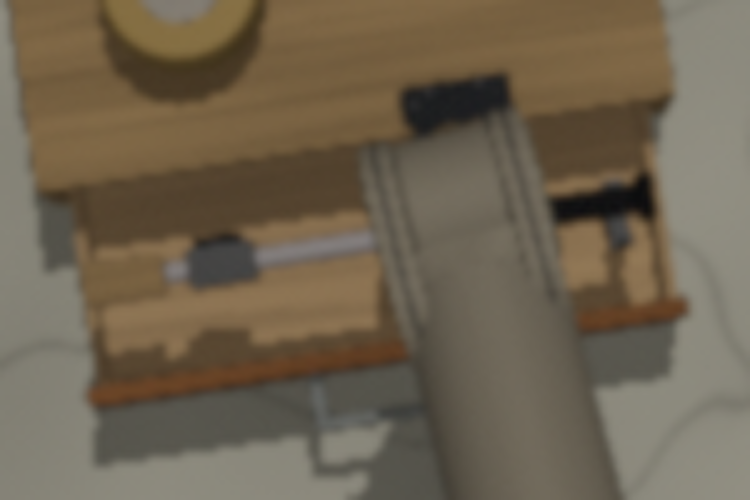

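```bash
python3 -c "
from h import *
rep(); print(job.finish_job())"
```

```text
t 14.02 cab tcp [-0.2054 -0.0792  0.1309] yawerr 0.3 z [ 0.071 -0.041 -0.997] xz -0.05 F [-0.3  1.  -1.6] w 0.022
the job is handed in; nothing more can be done
None
```

The job is handed in at 14.0 s of 61 s; no verdict was reported, so success rests on my own checks.

**What I did:** I opened the drawer by its bar to about 160 mm. I then squeezed the collar (finger opening 30.3 mm, so the button was fully in) and pulled the brush end to its hard stop at about 110 mm. After I let go, the wrist picture showed the button sprung out. I then gripped the handle tube and lifted it straight up.

**Last checks:**
- **Height:** the brush hangs level, with its axis about 140 mm above the counter. The collar in the scene picture is within a pixel of where that height puts it.
- **Grip:** the fingers read 22 mm on the tube, and the arm was still.
- **Drawer:** it is still fully open and the brush is clear of it.
- **Other things:** the arm never came near the cheese, jar or bowl. I did not re-measure their positions at the end.

**What did not go cleanly:**
- The grip slid up off the bar at the end of the drawer pull, when the drawer was already at its stop.
- The first descent to the tube touched something with about 9 N, probably a post. I backed off and gripped about 10 mm further along.
- The tool ended tilted about 5 degrees.

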